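# Glass check on the bread bin

### The job

Before the bread bin is refilled, check its upright glass pane (the one on the far side of the bin from the robot) for chips: run the tips of the closed fingers lightly along the pane's top edge in one unbroken stroke, from its left end to its right end as seen from the robot. Keep to the top edge, do not press the pane down hard or pinch it, and leave the rolls, the tongs and the ticket where they are. Finish with the hand clear of everything.

Things in the scene. Friction and masses are not known exactly. Their poses are not given: they have to be found in the camera images.
- bin: Bread bin fixed on four levelling feet: white deck 240 mm deep (x, towards the pane) by 400 mm wide (y, to the left), 22 mm thick, low wooden slat on the near side, two sloping end glasses that stop 30 mm below the top edge of the upright pane on the far side. Nothing on it stands higher than that edge. Origin: centre of the deck's underside, 25 to 50 mm above the counter; z up.
- pane: Upright clear glass pane to be checked, 8 mm thick (x), 380 mm long (y), top edge level, polished, green. Origin: middle of the top edge. Axes as the bin's. It stands in a channel on soft rubber: it starts to sink at about 1 N of downward push, then 1 mm for every 2 N, bottoms after 5 mm (11 N), and rises again when let go. It cannot move sideways.
- edge_left (a point): Left (+y) end of the pane's top edge, on top of the glass, half-way through its thickness.
- edge_middle (a point): Middle of the pane's top edge, on top of the glass, 165 mm above the underside of the deck; axes as the pane's (y runs along the edge to the left).
- edge_right (a point): Right (-y) end of the pane's top edge, on top of the glass, half-way through its thickness.
- roll0: Loose crusty bread roll (left of three in the bin), 124 mm long (its x), 66 mm wide, 52 mm high, lying on the deck. Origin: centre of its underside. To be left alone.
- roll1: Loose crusty bread roll (middle of three in the bin), 124 mm long (its x), 66 mm wide, 52 mm high, lying on the deck. Origin: centre of its underside. To be left alone.
- roll2: Loose crusty bread roll (right of three in the bin), 124 mm long (its x), 66 mm wide, 52 mm high, lying on the deck. Origin: centre of its underside. To be left alone.
- tongs: Loose steel serving tongs lying on the counter to the right of the bin, 240 mm long (x), 55 mm wide, 22 mm high. Origin: under their middle. To be left alone.
- ticket: Loose small ticket stand on the counter beyond the pane: upright board 90 mm wide, 78 mm high, dark on the robot's side and wood behind, on a wooden foot 45 x 60 mm. Origin: centre of its underside. To be left alone.

How it is judged:
By the outcome, as a careful person would: the job done as asked, in the order asked, and still so for the second after the job is handed in, with the robot touching nothing.
It also fails if it takes over 42 s, if anything falls off the work surface, if the arm or the gripper's body presses on something with over 40 N, if the wrist force passes 120 N, or if a joint passes its speed limit or range.

### The arm

A 7-joint arm with a two-finger parallel gripper is mounted at the origin on the work surface. World frame = base frame: x ahead of the robot, y to its left, z up, the work surface at z = 0. Lengths are in m, angles in rad, forces in N, time in s.
With the tool pointing down it reaches from about 0.425 to 0.8 m from the base axis. Payload 8.3 kg.
Tool frame: the origin (TCP) lies on the centre line of the jaws, within the pads' length; the fingertips stand 25 mm ahead of it and the grasp point (between the pads) lies 6 mm ahead of it (r.tcp_to_tips is the distance from the TCP to the fingertips, in m); z points along the fingers, y is the line along which they close (so a half turn about z gives the same grasp; the last joint's range is limited). The gripper opens to 85 mm and grips with 20 to 120 N. Pads are 22 mm wide; open, the fingers measure 114 mm over their backs; the gripper's body (76 mm by 85 mm) begins 54 mm behind the grasp point. The pads swing forward as they close: fully open they stand 13 mm farther back than shut.
Start: joints at [1.196, 0.383, 0.016, 1.37, -0.006, 1.388, -0.046], TCP at [0.192, -0.595, 0.256] pointing down, gripper open.
Joint ranges: [-2.95, 2.95], [-0.25, 2.06], [-1.52, 1.56], [0.18, 2.33], [-1.44, 4.58], [0.02, 2.06], [-3.01, 3.01]. Speed limits (rad/s): [2.39, 2.39, 3.01, 3.01, 3.14, 3.14, 3.14].

### API

Orientations are given as [roll, pitch, yaw] about the fixed x, y, z axes, in that order (R = Rz(yaw) Ry(pitch) Rx(roll)).
In Python, from cell import r gives the robot as it stands.
- The arm moves only by the tool jog_arm, never from a script. Its argument "rows" is a list of rows, each a list of 3 entries, a list of its own where there are three numbers: the shift along the tool's x, y, z in cm, then the turn, a rotation vector about the tool's x, y, z in degrees, then the opening, from 0 (shut) to 1 (fully open). In form: [[[x, y, z], [ax, ay, az], grip], ...]. A call has 1 to 8 rows; each row shifts and turns the commanded pose from where the row before left it, along the tool's axes as they then stand; what a row does not reach is not made up. A row lasts 1/12 s, in which the tool goes at most 41.7 mm and 7.16 degrees, less where a joint would pass 70% of its speed; a pose out of reach is approached as far as the arm can. A call is refused whole if a number of a shift passes 4.17 or a number of a turn 7.16, either way. A call with a gripper value outside its range is refused whole. The fingers move at their own pace and stop on an object; "squeeze" is the grip in N (left out, the last holds). Time passes only in rows, so rows that do not move let the fingers close. It gives the time, the measured TCP pose, the force, the opening and the grip force at its end, in the units of the state.
- r.sense(): the state, without advancing time (a new reading comes with each control period).
- r.capture(name): name is "scene" or "top"; returns the picture (420x560x3 uint8, blue, green, red); there is no depth.
- r.camera_info(name): a dict with "mtx" (3x3 intrinsics, pixels), "eye" and "attitude" of the camera in the world. Camera axes: x right, y up, looking along -z (the intrinsics and any distortion apply to the point x, -y, -z); pixel columns grow to the right and rows downward; lengths in m; the calibration is good to about 2 mm. A picture is of the moment at which its call begins. camera_info takes no time and is no camera call.
- r.close_job(): hands the job in; it is judged then, once.
The state is a dict: "time": time; "joints": joint angles; "dq": joint speeds; "effort": joint torques, N m; "eef_pos": TCP position; "tool_rot": TCP orientation; "wrist_force": force on the tool from outside, world axes, zero at the start; "wrist_torque": the same for the moment, N m; "grip_width": opening from 0.0 (shut) to 1.0 (fully open); "grasp_force": force on a finger pad.
Only numpy, scipy, OpenCV 4.12 (cv2) and the standard library are available. Lean on these libraries where they do the work, as an engineer would, in place of code of your own. Each camera call takes 0.05 s, during which the arm holds its last target. There are 200 camera calls.

## Working session

There is one attempt and no reset: what is moved stays moved. The work goes in short steps, Python scripts to look and compute and a tool call to move; the robot and the scene stay as the last step left them, time stands still between calls to the robot, and variables do not carry over. Pictures are saved under pics/ and viewed, at most 10 in all, crops included, and the job is handed in when it is done.

Besides the shell and the picture viewer there is one more tool, called after "Emit:" in YAML: its name, and indented under it one key for each argument. jog_arm: Moves the arm, as the interface text tells. Its arguments: {"type":"object","properties":{"rows":{"type":"array","items":{"type":"array"}},"squeeze":{"type":"number"}},"required":["rows"]}

```bash
mkdir -p pics; python3 - <<'E'
from cell import r
import cv2
for n in("scene","top"):
    cv2.imwrite(f"pics/{n}0.png",r.capture(n)); print(n,r.camera_info(n))
print(r.sense(), r.tcp_to_tips)
E
```

```text
scene {'mtx': array([[437.01352643,   0.        , 281.27991007],
       [  0.        , 437.01352643, 215.76606398],
       [  0.        ,   0.        ,   1.        ]]), 'eye': array([ 1.06851749, -0.55589894,  0.76139724]), 'attitude': array([ 0.84795316, -0.0097619 ,  0.82381508])}
top {'mtx': array([[431.30092538,   0.        , 273.46769008],
       [  0.        , 431.30092538, 208.66345842],
       [  0.        ,   0.        ,   1.        ]]), 'eye': array([ 0.46762713, -0.05698661,  1.25398043]), 'attitude': array([ 0.08999314, -0.01157423, -1.57480969])}
{'time': 0.1, 'joints': array([ 1.19613334,  0.38416382,  0.0163882 ,  1.37107203, -0.00631182,
        1.38818872, -0.0465323 ]), 'dq': array([ 0.00032741, -0.00377803,  0.00066304, -0.00306373, -0.00087812,
       -0.00066868,  0.00037968]), 'effort': array([ 4.25731443e-03, -6.29132295e+01,  8.48038942e-01, -3.72757280e+01,
        1.67856237e-02,  1.04131291e-02,  8.76172180e-05]), 'eef_pos': array([ 0.19161582, -0.59446499,  0.25536245]), 'tool_rot': array([-3.13980991e+00,  1.99231220e-05,  3.11779603e-01]), 'wrist_force': array([-0.11012751,  0.13249174, -0.35000549]), 'wrist_torque': array([ 0.04971665, -0.03111191, -0.02239402]), 'grasp_force': 0.0, 'grip_width': 0.9998677870728596} 0.025
```

View pics/scene0.png

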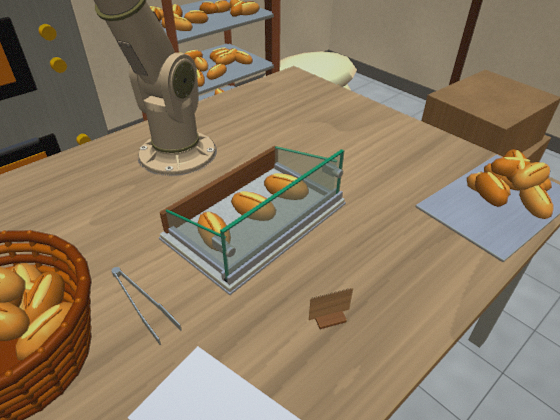

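View pics/top0.png

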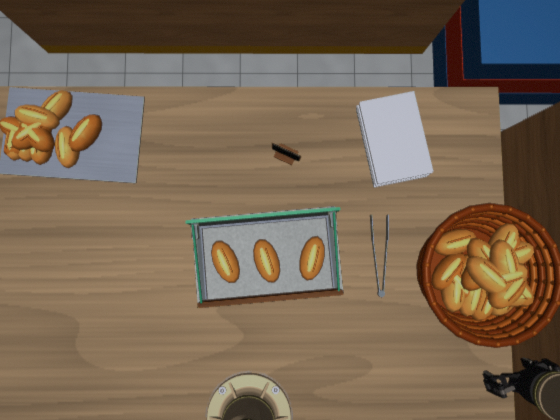

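The scene view shows the pane's green top edge from about (342,152) at its left end to (224,232) at its right. In the top view it runs from (190,221) to (338,210). The ticket is near (287,153) in the top view and the tongs are right of the bin. I'll crop in for precise ends.

```bash
cat > h.py <<'E'
import numpy as np, cv2
from scipy.spatial.transform import Rotation as R
from cell import r
def ray(n,px):
    c=r.camera_info(n); p=np.linalg.inv(c["mtx"])@[px[0],px[1],1]
    d=R.from_euler("xyz",c["attitude"]).as_matrix()@(p*[1,-1,-1]); return c["eye"],d/np.linalg.norm(d)
def proj(n,P):
    c=r.camera_info(n); q=(R.from_euler("xyz",c["attitude"]).as_matrix().T@(np.asarray(P)-c["eye"]))*[1,-1,-1]
    q=c["mtx"]@q; return q[:2]/q[2]
def onz(n,px,z):
    e,d=ray(n,px); return e+d*(z-e[2])/d[2]
def tri(a,b):
    (e1,d1),(e2,d2)=ray("scene",a),ray("top",b)
    t=np.linalg.lstsq(np.c_[d1,-d2],e2-e1,rcond=None)[0]
    p,q=e1+t[0]*d1,e2+t[1]*d2; return (p+q)/2,np.linalg.norm(p-q)
E
python3 - <<'E'
from h import *
s=cv2.imread("pics/scene0.png");t=cv2.imread("pics/top0.png")
print("base",proj("top",[0,0,0]),proj("scene",[0,0,0]))
f=lambda im,x,y,w,h:cv2.resize(im[y:y+h,x:x+w],None,fx=8,fy=8,interpolation=0)
a=np.hstack([f(s,320,140,48,36),f(s,205,215,48,36)]);b=np.hstack([f(t,180,200,48,36),f(t,305,195,48,36)])
cv2.imwrite("pics/crop.png",np.vstack([a,b]))
for n,im in(("scene",s),("top",t)):
    h=cv2.cvtColor(im,cv2.COLOR_BGR2HSV); m=cv2.inRange(h,(65,90,50),(95,255,255))
    k,l,st,_=cv2.connectedComponentsWithStats(m); print(n,[x.tolist() for x in st[1:] if x[4]>20])
print("tri",tri((342,152),(190,221)),tri((224,232),(338,210)))
E
```

```text
base [248.57270808 415.56057528] [177.65796778 152.1442072 ]
scene [[166, 147, 178, 130, 945], [336, 178, 4, 16, 31]]
top [[186, 207, 154, 17, 562], [333, 212, 7, 79, 170], [192, 224, 10, 79, 167]]
tri (array([0.53457741, 0.13585326, 0.20043872]), np.float64(0.004310948712674407)) (array([ 0.56061565, -0.22750563,  0.19410388]), np.float64(0.003963643639834686))
```

View pics/crop.png

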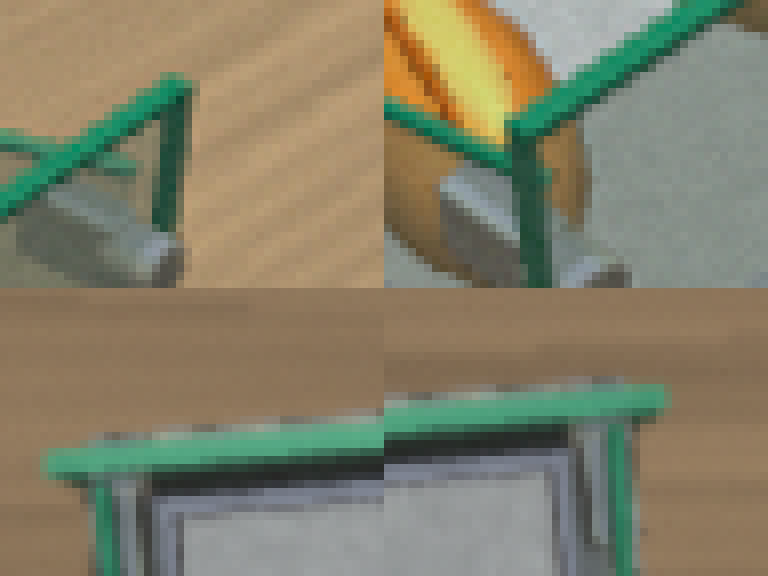

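The crop gives the ends of the edge's top face. Left is about (342.1,149.9) in the scene view and (185,221.6) in the top view. Right is about (220.8,230.8) and (339.9,208.6).

```bash
python3 - <<'E'
from h import *
L,a=tri((342.1,149.9),(185,221.6));Rr,b=tri((220.8,230.8),(339.9,208.6))
print(L,a,Rr,b,np.linalg.norm(L-Rr),np.degrees(np.arctan2(-(L-Rr)[0],(L-Rr)[1])))
# line fit in top view of green edge: column centroids
t=cv2.imread("pics/top0.png");h=cv2.cvtColor(t,cv2.COLOR_BGR2HSV);m=cv2.inRange(h,(65,80,110),(95,255,255))
cols=np.arange(205,330,3);rows=[(np.nonzero(m[200:232,c])[0]+200).mean() for c in cols]
k=np.polyfit(cols,rows,1);print(k,np.std(np.polyval(k,cols)-rows))
for z in (.19,.1965,.2,.205,.21,.215):
    A=onz("top",(185,np.polyval(k,185)),z);B=onz("top",(339.9,np.polyval(k,339.9)),z);print(z,A,B,np.linalg.norm(A-B))
E
```

```text
[0.53074712 0.14560885 0.20055999] 0.0023400235037851417 [ 0.56214477 -0.23272147  0.20160147] 0.0002532161553556493 0.37963235240139537 4.744108333484925
[-8.60140993e-02  2.37434662e+02] 0.18101555966148594
0.19 [0.5324213  0.14849117 0.19      ] [ 0.56426278 -0.23457279  0.19      ] 0.38438507038454717
0.1965 [0.53202546 0.14723588 0.1965    ] [ 0.56367242 -0.2334879   0.1965    ] 0.3820368101170595
0.2 [0.53181232 0.14655996 0.2       ] [ 0.56335453 -0.23290372  0.2       ] 0.3807723622807199
0.205 [0.53150783 0.14559435 0.205     ] [ 0.56290041 -0.23206918  0.205     ] 0.3789660082288063
0.21 [0.53120334 0.14462874 0.21      ] [ 0.56244628 -0.23123465  0.21      ] 0.3771596541768928
0.215 [0.53089885 0.14366313 0.215     ] [ 0.56199216 -0.23040011  0.215     ] 0.37535330012497914
```

Triangulation checks out: length 379.6 mm against 380 given, both ends at z≈0.201, edge yaw 4.74°. With tool yaw at 4.74°, tool +y runs exactly left→right along the edge. I'll raise the hand, align it and close the fingers, then travel.

Emit:
jog_arm:
  rows:
    - [[0, 0, -4], [0, 0, 6.5], 0]
    - [[0, 0, -4], [0, 0, 6.6], 0]
    - [[0, 0, -4], [0, 0, 0], 0]
    - [[2.7, -2.2, 0], [0, 0, 0], 0]
    - [[2.7, -2.2, 0], [0, 0, 0], 0]
    - [[2.7, -2.2, 0], [0, 0, 0], 0]
    - [[2.7, -2.2, 0], [0, 0, 0], 0]
    - [[2.7, -2.2, 0], [0, 0, 0], 0]
  squeeze: 20

```text
time: 0.77
eef_pos: [0.318, -0.4726, 0.3759]
tool_rot: [-3.141, 0.0, 0.083]
wrist_force: [0.6, -1.3, -0.2]
grip_width: 0.002
grasp_force: 0.0
```

Emit:
jog_arm:
  rows:
    - [[2.8, -2.4, 0], [0, 0, 0], 0]
    - [[2.8, -2.4, 0], [0, 0, 0], 0]
    - [[2.8, -2.4, 0], [0, 0, 0], 0]
    - [[2.8, -2.4, 0], [0, 0, 0], 0]
    - [[2.8, -2.4, 0], [0, 0, 0], 0]
    - [[2.8, -2.4, 0], [0, 0, 0], 0]
    - [[2.8, -2.4, 0], [0, 0, 0], 0]
    - [[1.0, -3.5, 0], [0, 0, 0], 0]

```text
time: 1.43
eef_pos: [0.5077, -0.2535, 0.3743]
tool_rot: [-3.14, 0.002, 0.083]
wrist_force: [0.5, 0.2, -0.6]
grip_width: -0.004
grasp_force: 0.0
```

Emit:
jog_arm:
  rows:
    - [[0, -4, 0], [0, 0, 0], 0]
    - [[0, -4, 0], [0, 0, 0], 0]
    - [[0, -4, 0], [0, 0, 0], 0]
    - [[0, -4, 0], [0, 0, 0], 0]
    - [[0, -4, 0], [0, 0, 0], 0]
    - [[0, -4, 0], [0, 0, 0], 0]
    - [[0, -4, 0], [0, 0, 0], 0]
    - [[0, -4, 0], [0, 0, 0], 0]

```text
time: 2.1
eef_pos: [0.4782, 0.0661, 0.3762]
tool_rot: [3.141, 0.0, 0.083]
wrist_force: [1.2, 0.6, 0.5]
grip_width: -0.002
grasp_force: 0.0
```

Emit:
jog_arm:
  rows:
    - [[0, 0, 0], [0, 0, 0], 0]
    - [[0, 0, 0], [0, 0, 0], 0]
    - [[0, 0, 0], [0, 0, 0], 0]

```text
time: 2.35
eef_pos: [0.4789, 0.0639, 0.3761]
tool_rot: [3.141, 0.001, 0.083]
wrist_force: [0.2, -0.9, -0.2]
grip_width: 0.001
grasp_force: 0.0
```

Emit:
jog_arm:
  rows:
    - [[3.0, -2.6, 0], [0, 0, 0], 0]
    - [[2.9, -2.6, 0], [0, 0, 0], 0]
    - [[0, -2.5, 2], [0, 0, 0], 0]
    - [[0, 0, 3.5], [0, 0, 0], 0]
    - [[0, 0, 3.5], [0, 0, 0], 0]
    - [[0, 0, 2.6], [0, 0, 0], 0]
    - [[0, 0, 0], [0, 0, 0], 0]
    - [[0, 0, 0], [0, 0, 0], 0]

```text
time: 3.02
eef_pos: [0.5313, 0.1439, 0.2594]
tool_rot: [3.141, 0.003, 0.08]
wrist_force: [0.3, 0.2, -0.0]
grip_width: -0.003
grasp_force: 0.0
```

```bash
python3 - <<'E'
from h import *
s=r.capture("scene");t=r.capture("top");q=r.sense();print(q["eef_pos"],q["tool_rot"],q["wrist_force"])
tip=q["eef_pos"]-[0,0,.025];print("tip px",proj("scene",tip),proj("top",tip))
f=lambda im,x,y:cv2.resize(im[y:y+75,x:x+95],None,fx=4,fy=4,interpolation=0)
cv2.imwrite("pics/c2.png",np.hstack([f(s,290,85),f(t,140,185)]))
E
```

```text
[0.53253623 0.14524622 0.26242697] [-3.14123050e+00 -2.61364428e-03  8.14566140e-02] [0.2240037  0.05128353 0.41475505]
tip px [344.7410175  136.52903997] [182.50130375 220.25700993]
```

View pics/c2.png

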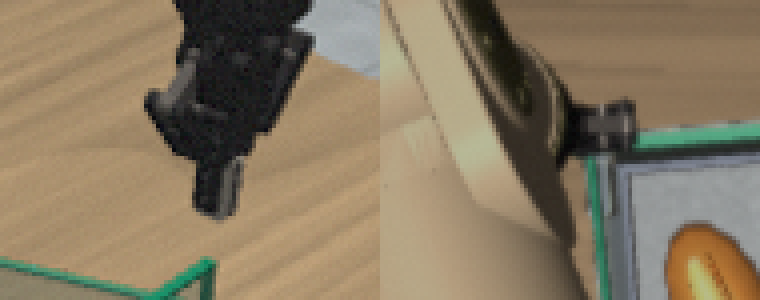

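The crop shows the closed fingertips near scene pixel (344,137), as predicted from the TCP. They are directly above the pane's left end at (342,150). Now I'll descend gently and watch the force.

Emit:
jog_arm:
  rows:
    - [[0, 0, 1.5], [0, 0, 0], 0]
    - [[0, 0, 1.0], [0, 0, 0], 0]
    - [[0, 0, 0.5], [0, 0, 0], 0]
    - [[0, 0, 0], [0, 0, 0], 0]
    - [[0, 0, 0], [0, 0, 0], 0]

```text
time: 3.53
eef_pos: [0.5316, 0.1459, 0.2309]
tool_rot: [-3.141, -0.0, 0.083]
wrist_force: [1.2, -0.6, -0.1]
grip_width: -0.005
grasp_force: 0.0
```

```bash
cat > f.py <<'E'
from h import *
import sys
P=[];F=[]
for i in range(int(sys.argv[1])):
    r.capture("scene");q=r.sense();P.append(q["eef_pos"]);F.append(q["wrist_force"])
print(q["time"],np.mean(P,0).round(4),np.std(P,0).round(4),np.mean(F,0).round(2),np.std(F,0).round(2),q["tool_rot"].round(4))
E
python3 f.py 8
```

```text
3.9333 [0.5316 0.1461 0.2309] [0.0001 0.     0.0002] [-0.24 -0.25 -0.4 ] [0.39 0.64 0.49] [-3.1415e+00 -3.0000e-04  8.3300e-02]
```

Emit:
jog_arm:
  rows:
    - [[0, 0, 0.1], [0, 0, 0], 0]
    - [[0, 0, 0.1], [0, 0, 0], 0]
    - [[0, 0, 0.1], [0, 0, 0], 0]
    - [[0, 0, 0], [0, 0, 0], 0]

```text
time: 4.27
eef_pos: [0.5314, 0.1459, 0.2273]
tool_rot: [-3.142, -0.0, 0.083]
wrist_force: [0.5, -0.7, 1.4]
grip_width: 0.003
grasp_force: 0.8
```

```bash
python3 f.py 6
```

```text
4.5667 [0.5314 0.146  0.2274] [0. 0. 0.] [-0.63  0.54  1.6 ] [0.46 0.33 0.29] [-3.1416e+00 -1.0000e-04  8.3200e-02]
```

Emit:
jog_arm:
  rows:
    - [[0, 0, 0.1], [0, 0, 0], 0]
    - [[0, 0, 0], [0, 0, 0], 0]

```text
time: 4.73
eef_pos: [0.5314, 0.146, 0.2264]
tool_rot: [-3.142, -0.0, 0.083]
wrist_force: [-1.6, 0.2, 2.7]
grip_width: -0.002
grasp_force: 1.6
```

```bash
python3 f.py 6
```

```text
5.0333 [0.5314 0.146  0.2265] [0. 0. 0.] [-1.31 -0.02  3.26] [0.48 0.3  0.41] [-3.1415e+00 -2.0000e-04  8.3100e-02]
```

Emit:
jog_arm:
  rows:
    - [[0, 0, 0.1], [0, 0, 0], 0]
    - [[0, 0, 0], [0, 0, 0], 0]

```text
time: 5.2
eef_pos: [0.5314, 0.1459, 0.2254]
tool_rot: [-3.142, -0.0, 0.083]
wrist_force: [-2.0, -1.3, 5.4]
grip_width: -0.002
grasp_force: 2.6
```

```bash
python3 f.py 6
```

```text
5.5 [0.5314 0.146  0.2255] [0. 0. 0.] [-2.17 -1.03  5.25] [0.26 0.25 0.66] [-3.1415e+00 -2.0000e-04  8.3200e-02]
```

Contact found: about 1.6 N at TCP z 0.2274 and 5 N at 0.2255. I'll ease to about 2.7 N and start the stroke along tool +y.

Emit:
jog_arm:
  rows:
    - [[0, 0.1, -0.06], [0, 0, 0], 0]
    - [[0, 0.2, -0.06], [0, 0, 0], 0]
    - [[0, 0.3, 0], [0, 0, 0], 0]
    - [[0, 0.4, 0], [0, 0, 0], 0]
    - [[0, 0.5, 0], [0, 0, 0], 0]
    - [[0, 0.5, 0], [0, 0, 0], 0]
    - [[0, 0.5, 0], [0, 0, 0], 0]
    - [[0, 0.5, 0], [0, 0, 0], 0]

```text
time: 6.17
eef_pos: [0.534, 0.1153, 0.2266]
tool_rot: [-3.142, -0.0, 0.083]
wrist_force: [0.9, 1.4, 2.4]
grip_width: 0.003
grasp_force: 1.5
```

Emit:
jog_arm:
  rows:
    - [[0, 0.6, 0], [0, 0, 0], 0]
    - [[0, 0.6, 0], [0, 0, 0], 0]
    - [[0, 0.6, 0], [0, 0, 0], 0]
    - [[0, 0.6, 0], [0, 0, 0], 0]
    - [[0, 0.6, 0], [0, 0, 0], 0]
    - [[0, 0.6, 0], [0, 0, 0], 0]
    - [[0, 0.6, 0], [0, 0, 0], 0]
    - [[0, 0.6, 0], [0, 0, 0], 0]

```text
time: 6.83
eef_pos: [0.5379, 0.0676, 0.2265]
tool_rot: [-3.142, -0.0, 0.083]
wrist_force: [-0.7, 1.7, 3.4]
grip_width: -0.0
grasp_force: 1.5
```

Emit:
jog_arm:
  rows:
    - [[0, 0.6, 0], [0, 0, 0], 0]
    - [[0, 0.6, 0], [0, 0, 0], 0]
    - [[0, 0.6, 0], [0, 0, 0], 0]
    - [[0, 0.6, 0], [0, 0, 0], 0]
    - [[0, 0.6, 0], [0, 0, 0], 0]
    - [[0, 0.6, 0], [0, 0, 0], 0]
    - [[0, 0.6, 0], [0, 0, 0], 0]
    - [[0, 0.6, 0], [0, 0, 0], 0]

```text
time: 7.5
eef_pos: [0.5419, 0.0198, 0.2265]
tool_rot: [-3.142, -0.0, 0.083]
wrist_force: [-0.5, 2.4, 3.5]
grip_width: 0.001
grasp_force: 1.6
```

Emit:
jog_arm:
  rows:
    - [[0, 0.6, 0], [0, 0, 0], 0]
    - [[0, 0.6, 0], [0, 0, 0], 0]
    - [[0, 0.6, 0], [0, 0, 0], 0]
    - [[0, 0.6, 0], [0, 0, 0], 0]
    - [[0, 0.6, 0], [0, 0, 0], 0]
    - [[0, 0.6, 0], [0, 0, 0], 0]
    - [[0, 0.6, 0], [0, 0, 0], 0]
    - [[0, 0.6, 0], [0, 0, 0], 0]

```text
time: 8.17
eef_pos: [0.5459, -0.0281, 0.2265]
tool_rot: [-3.142, -0.0, 0.083]
wrist_force: [-0.3, 2.5, 3.6]
grip_width: 0.001
grasp_force: 1.6
```

Emit:
jog_arm:
  rows:
    - [[0, 0.6, 0], [0, 0, 0], 0]
    - [[0, 0.6, 0], [0, 0, 0], 0]
    - [[0, 0.6, 0], [0, 0, 0], 0]
    - [[0, 0.6, 0], [0, 0, 0], 0]
    - [[0, 0.6, 0], [0, 0, 0], 0]
    - [[0, 0.6, 0], [0, 0, 0], 0]
    - [[0, 0.6, 0], [0, 0, 0], 0]
    - [[0, 0.6, 0], [0, 0, 0], 0]

```text
time: 8.83
eef_pos: [0.5498, -0.0759, 0.2265]
tool_rot: [-3.142, 0.0, 0.083]
wrist_force: [-0.3, 2.8, 3.2]
grip_width: 0.0
grasp_force: 1.6
```

Emit:
jog_arm:
  rows:
    - [[0, 0.6, 0], [0, 0, 0], 0]
    - [[0, 0.6, 0], [0, 0, 0], 0]
    - [[0, 0.6, 0], [0, 0, 0], 0]
    - [[0, 0.6, 0], [0, 0, 0], 0]
    - [[0, 0.6, 0], [0, 0, 0], 0]
    - [[0, 0.6, 0], [0, 0, 0], 0]
    - [[0, 0.6, 0], [0, 0, 0], 0]
    - [[0, 0.6, 0], [0, 0, 0], 0]

```text
time: 9.5
eef_pos: [0.5538, -0.1237, 0.2265]
tool_rot: [-3.141, -0.0, 0.083]
wrist_force: [-0.6, 2.8, 4.1]
grip_width: -0.003
grasp_force: 1.6
```

Emit:
jog_arm:
  rows:
    - [[0, 0.6, 0], [0, 0, 0], 0]
    - [[0, 0.6, 0], [0, 0, 0], 0]
    - [[0, 0.6, 0], [0, 0, 0], 0]
    - [[0, 0.6, 0], [0, 0, 0], 0]
    - [[0, 0.6, 0], [0, 0, 0], 0]
    - [[0, 0.6, 0], [0, 0, 0], 0]
    - [[0, 0.6, 0], [0, 0, 0], 0]
    - [[0, 0.6, 0], [0, 0, 0], 0]

```text
time: 10.17
eef_pos: [0.5578, -0.1715, 0.2265]
tool_rot: [-3.141, -0.0, 0.083]
wrist_force: [-0.5, 2.8, 3.4]
grip_width: 0.003
grasp_force: 1.6
```

Emit:
jog_arm:
  rows:
    - [[0, 0.6, 0], [0, 0, 0], 0]
    - [[0, 0.6, 0], [0, 0, 0], 0]
    - [[0, 0.6, 0], [0, 0, 0], 0]
    - [[0, 0.6, 0], [0, 0, 0], 0]
    - [[0, 0.6, 0], [0, 0, 0], 0]
    - [[0, 0.6, 0], [0, 0, 0], 0]
    - [[0, 0.5, 0], [0, 0, 0], 0]
    - [[0, 0.5, 0], [0, 0, 0], 0]

```text
time: 10.83
eef_pos: [0.5617, -0.2173, 0.2265]
tool_rot: [-3.141, -0.0, 0.083]
wrist_force: [-0.5, 3.0, 4.1]
grip_width: 0.003
grasp_force: 1.6
```

Emit:
jog_arm:
  rows:
    - [[0, 0.5, 0], [0, 0, 0], 0]
    - [[0, 0.5, 0], [0, 0, 0], 0]
    - [[0, 0.4, 0], [0, 0, 0], 0]

```text
time: 11.08
eef_pos: [0.5628, -0.2314, 0.2265]
tool_rot: [3.142, -0.0, 0.083]
wrist_force: [0.5, 3.2, 3.3]
grip_width: 0.002
grasp_force: 1.6
```

Emit:
jog_arm:
  rows:
    - [[0, 0.3, 0], [0, 0, 0], 0]
    - [[0, 0, 0], [0, 0, 0], 0]
    - [[0, 0, -0.3], [0, 0, 0], 0]
    - [[0, 0, -1.5], [0, 0, 0], 0]
    - [[0, 0, -3], [0, 0, 0], 0]
    - [[0, 0, -4], [0, 0, 0], 0]
    - [[0, 0, -4], [0, 0, 0], 0]
    - [[0, 0, 0], [0, 0, 0], 0]

```text
time: 11.75
eef_pos: [0.5646, -0.2343, 0.3636]
tool_rot: [3.136, -0.011, 0.083]
wrist_force: [2.3, -0.6, 1.0]
grip_width: -0.003
grasp_force: 0.0
```

Emit:
jog_arm:
  rows:
    - [[0, 0, 0], [0, 0, 0], 0]
    - [[0, 0, 0], [0, 0, 0], 0]
    - [[0, 0, 0], [0, 0, 0], 0]
    - [[0, 0, 0], [0, 0, 0], 0]
    - [[0, 0, 0], [0, 0, 0], 0]
    - [[0, 0, 0], [0, 0, 0], 0]

```text
time: 12.25
eef_pos: [0.5628, -0.2337, 0.3536]
tool_rot: [-3.141, 0.001, 0.083]
wrist_force: [0.3, 0.0, -0.5]
grip_width: 0.002
grasp_force: 0.0
```

```bash
python3 f.py 3; python3 -c "
from h import *
s=r.capture('scene');cv2.imwrite('pics/end.png',s)"
```

```text
12.4 [ 0.5629 -0.2337  0.3541] [0.     0.     0.0002] [0.48 0.12 0.09] [0.17 0.72 0.26] [-3.1413e+00  4.0000e-04  8.3200e-02]
```

View pics/end.png

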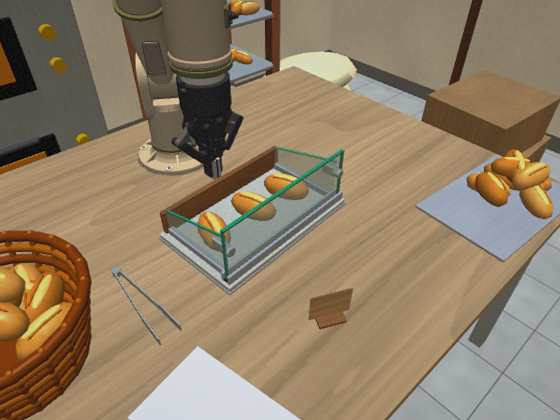

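The hand is well clear above the right end, with its fingertips near (217,175). The rolls, the tongs (145,305), the ticket (330,305) and the pane are where they were.

```bash
python3 -c "
from cell import r
print(r.close_job())"
```

```text
the job is handed in; nothing more can be done
None
```

I ran the closed fingertips along the pane's whole top edge from left to right in one unbroken stroke at about 3–4 N. The touch-down at the left end briefly reached about 5 N. The hand finished clear, the rolls, tongs and ticket were not disturbed, and the job is handed in.

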